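# Find the rocking pot lid and press it home

### The job

One of the four steel pot lids in the wooden rack is not on properly. Press the lids with the fingertips near their rims, one after another, until you find the one that rocks; then press that lid down in its middle until it is fully home, and finish while still holding it down there so that its seal takes. Pick nothing up and leave the other things on the worktop and in the rack where they stand.

Things in the scene. Friction and masses are not known exactly. Their poses are not given: they have to be found in the camera images.
- lid_a: one of four identical pot lids (names carry no meaning): plain steel, round, 80 mm across, flat top, side wall 21 mm down over a white pot. Origin: centre of the top face; z points up out of the lid and tilts with it. Tops lie 80 to 90 mm above the table, as pots stand more or less deep in the rack: height does not tell the loose lid
- lid_b: another of the four identical lids, as lid_a, origin at the centre of its top face. How any of the four behaves: three are firmly home and do not give. One stands 4 to 5 mm off its seat, level when untouched; 1 to 2 N near its rim (25 to 30 mm from the centre, any side) tips it 0.12 to 0.15 rad, that side 3 to 4 mm down; let go, it levels itself
- lid_c: another of the four identical lids, as lid_a, origin at the centre of its top face. How the loose one, whichever it is, is seated: pressed in the middle with more than about 8 N it slides 4 to 5 mm straight down onto a firm stop; there it stays by friction and no longer rocks. Pressing at the rim only rocks it
- lid_d: another of the four identical lids, as lid_a, origin at the centre of its top face.
- rack: fixed wooden rack, 226 (x) x 344 (y) x 30 mm high, with six wells in two rows (x = -59 and +59 mm) of three (y = -118, 0, +118 mm): the four pots, the mill and the salt jar, in any order. Origin: centre of its underside
- mill_mid (a point): loose dark wooden pepper mill, 44 mm across, 122 mm tall, standing on the rack among the pots; point on its axis 60 mm above its foot
- salt_mid (a point): loose glass salt jar with black cap, 44 mm across, 85 mm tall, standing on the rack among the pots; point on its axis 42 mm above its foot
- lemon0: loose half lemon, cut face down on the green board, 62 mm across, 41 mm high; origin at the centre of its cut face
- lemon1: loose half lemon, cut face down on the green board, 62 mm across, 41 mm high; origin at the centre of its cut face
- juicer: loose yellow lemon squeezer on a clear cup, 96 mm across, 88 mm high; origin at the centre of its underside
- spoon: loose steel spoon lying on the worktop; origin at its underside, midway

How it is judged:
By the outcome, as a careful person would: the job done as asked, in the order asked, and still so for the second after the job is handed in, while the arm keeps its last pose, push and grip.
It also fails if it takes over 51 s, if anything falls off the work surface, if the arm or the gripper's body presses on something with over 40 N, if the wrist force passes 120 N, or if a joint passes its speed limit or range.

### The arm

A 7-joint arm with a two-finger parallel gripper is mounted at the origin on the work surface. World frame = base frame: x ahead of the robot, y to its left, z up, the work surface at z = 0. Lengths are in m, angles in rad, forces in N, time in s.
With the tool pointing down it reaches from about 0.425 to 0.825 m from the base axis. Payload 3.6 kg.
Tool frame: the origin (TCP) lies on the centre line of the jaws, within the pads' length; the fingertips stand 8 mm ahead of it and the grasp point (between the pads) lies 11 mm behind it (tcp_to_tips is the z of the fingertips in the tool frame, in m); z points along the fingers, x is the direction in which the jaws open and shut, and the axes are right-handed (so a half turn about z gives the same grasp; the last joint's range is limited). The gripper opens to 85 mm and grips with 20 to 120 N. Pads are 22 mm wide; open, the fingers measure 114 mm over their backs; the gripper's body (76 mm by 85 mm) begins 54 mm behind the grasp point. The pads swing forward as they close: fully open they stand 13 mm farther back than shut.
Start: joints at [-1.302, 0.615, -0.013, 1.423, 0.008, 1.103, -0.04], TCP at [0.189, 0.622, 0.218] pointing down, gripper open.
Joint ranges: [-3.12, 3.12], [-0.3, 2.06], [-1.34, 1.32], [0.26, 2.42], [-1.36, 4.5], [0.01, 1.98], [-2.84, 2.84]. Speed limits (rad/s): [2.79, 2.79, 3.14, 3.14, 3.14, 3.14, 3.14].

### API

Orientations are given as a rotation vector (axis times angle).
In Python, from rig import get_state, capture, finish_job, tcp_to_tips gives the robot as it stands. The module is installed in compiled form; this text tells all that it offers.
- The arm moves only by the tool servo_tool, never from a script. Its argument "plan" is a list that holds one entry, the list of rows, each a list of 5 numbers: the shift along the tool's x, y, z in mm, then the turn about the tool's z in degrees, then the opening, from 0 (shut) to 1 (fully open). In form: [[[tx, ty, tz, roll, grip], ...]]. A call has 1 to 5 rows; each row is the pose to reach, as a shift and turn from the pose commanded when the call began, along the tool's axes at that moment; what a row does not reach only later rows make up. A row lasts 1/8 s, in which the tool goes at most 62.5 mm and 10.7 degrees, less where a joint would pass 70% of its speed; a pose out of reach is approached as far as the arm can. A call with a gripper value outside its range is refused whole. The fingers move at their own pace and stop on an object; "force" is the grip in N (left out, the last holds). Time passes only in rows, so rows that repeat a pose let the fingers close. It gives the time, the measured TCP pose, the force and the opening at its end, in the units of the state.
- get_state(): the state, without advancing time (a new reading comes with each control period).
- capture(name): name is "scene" or "top" or "wrist"; returns a dict with "image" (420x560x3 uint8, blue, green, red), "camera_matrix" (3x3 intrinsics, pixels), "R" (3x3) and "t" (3): a world point X has camera coordinates R X + t. Camera axes: x right, y down, z forward; pixel columns grow to the right and rows downward; lengths in m; the calibration is good to about 2 mm. The wrist camera is an equidistant fisheye: a pixel r from the principal point sees the ray r / f radians off the axis. A picture is of the moment at which its call begins. There is no depth.
- finish_job(): hands the job in, once; it reports no verdict.
The state is a dict: "time": time; "joint_pos": joint angles; "qd": joint speeds; "joint_torque": joint torques, N m; "tcp_pos": TCP position; "tool_rot": TCP orientation; "force": force on the tool from outside, world axes, zero at the start; "ft_torque": the same for the moment, N m; "gripper_width": finger opening in m.
Only numpy, scipy, OpenCV 4.12 (cv2) and the standard library are available. Lean on these libraries where they do the work, as an engineer would, in place of code of your own. Each camera call takes 0.05 s, during which the arm holds its last target.

## Working session

There is one attempt and no reset: what is moved stays moved. The work goes in short steps, Python scripts to look and compute and a tool call to move; the robot and the scene stay as the last step left them, time stands still between calls to the robot, and variables do not carry over. Pictures are saved under pics/ and viewed, and the job is handed in when it is done.

Besides the shell and the picture viewer there is one more tool, called after ">>>" as a command line: name --argument value ..., lists and objects as JSON in quotes. servo_tool: Moves the arm, as the interface text tells. Its arguments: {"type":"object","properties":{"plan":{"type":"array"},"force":{"type":"number"}},"required":["plan"]}

```bash
mkdir -p pics; cat > h.py <<'E'
import numpy as np, cv2
from rig import get_state, capture, finish_job, tcp_to_tips
from scipy.spatial.transform import Rotation as Ro
def snap(n,f):
    c=capture(n); cv2.imwrite('pics/'+f+'.png',c['image']); np.savez(f+'.npz',K=c['camera_matrix'],R=c['R'],t=c['t'],image=c['image']); return c
def ray(f,u,v,z):
    c=np.load(f+'.npz'); d=c['R'].T@np.linalg.inv(c['K'])@np.array([u,v,1.]); o=-c['R'].T@c['t']; return o+d*(z-o[2])/d[2]
def proj(f,X):
    c=np.load(f+'.npz'); p=c['K']@(c['R']@np.array(X)+c['t']); return p[:2]/p[2]
E
python3 - <<'E'
from h import *
snap('scene','scene0'); snap('top','top0')
s=get_state(); print(s,tcp_to_tips)
E
```

```text
{'time': 0.1, 'joint_pos': array([-1.30248356,  0.61582502, -0.01263346,  1.42476458,  0.00810117,
        1.10337947, -0.04038629]), 'qd': array([-1.54586940e-04, -1.60438460e-03, -1.33577917e-03, -3.77622112e-03,
       -2.24757273e-04, -2.38427334e-05, -5.15338577e-04]), 'joint_torque': array([ 1.42660068e-03, -4.70385826e+01,  2.60289917e-01, -1.71569949e+01,
        1.00800741e-02,  5.88924391e-03, -4.10095664e-07]), 'tcp_pos': array([0.18863496, 0.62127072, 0.21694374]), 'tool_rot': array([ 2.52240588,  1.8703631 , -0.00291506]), 'force': array([-0.14690158, -0.35497872, -1.26018972]), 'ft_torque': array([-0.00263362,  0.02980621,  0.02058679]), 'gripper_width': 0.08545515479396504} 0.008
```

View pics/scene0.png

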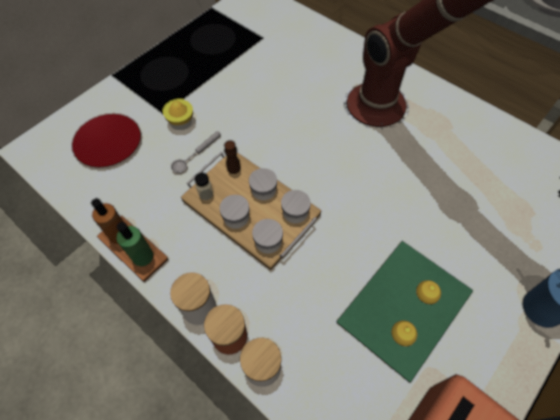

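View pics/top0.png

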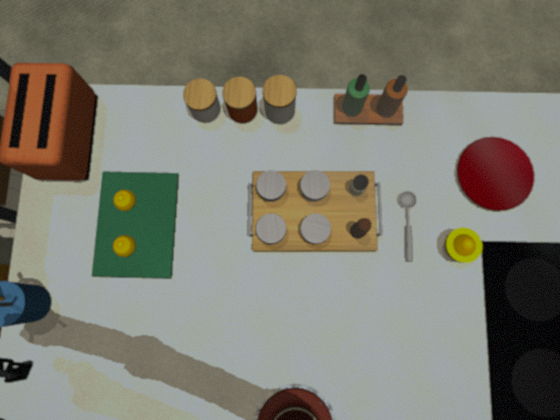

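```bash
python3 - <<'E'
from h import *
i=cv2.imread('pics/top0.png')[155:265,235:395]; cv2.imwrite('pics/topc.png',cv2.resize(i,None,fx=5,fy=5,interpolation=cv2.INTER_CUBIC))
i=cv2.imread('pics/scene0.png')[130:270,175:335]; cv2.imwrite('pics/scc.png',cv2.resize(i,None,fx=4,fy=4,interpolation=cv2.INTER_CUBIC))
E
```

```text
(no output)
```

View pics/topc.png

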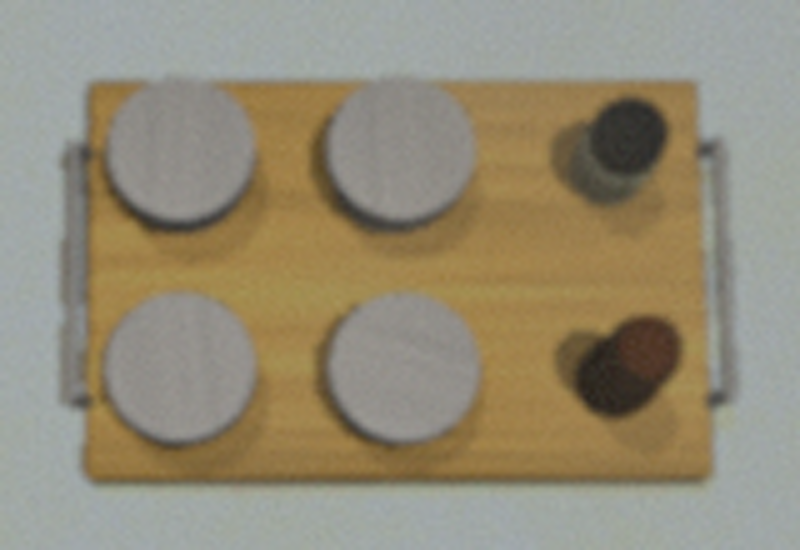

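View pics/scc.png

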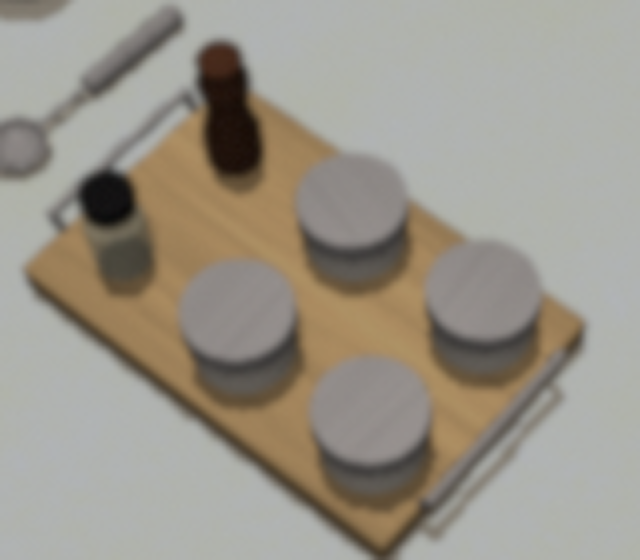

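```bash
python3 - <<'E'
from h import *
T=dict(FL=(181,151),FR=(400,152),NL=(181,366),NR=(404,366))
S=dict(NR=(353,202),NL=(484,290),FR=(239,311),FL=(371,410))
P={}
for k in T:
    u=[(x+.5)/5-.5+o for x,o in zip(T[k],(235,155))]
    v=[(x+.5)/4-.5+o for x,o in zip(S[k],(175,130))]
    Ms=[]
    for f in('top0','scene0'):
        c=np.load(f+'.npz');Ms.append(c['K']@np.c_[c['R'],c['t']])
    X=cv2.triangulatePoints(Ms[0],Ms[1],np.array(u)[:,None],np.array(v)[:,None]);X=(X[:3]/X[3]).ravel()
    print(k,X.round(4),ray('top0',*u,.085).round(4),ray('scene0',*v,.085).round(4))
for n,uv in dict(a=(93,82),b=(697,82),c=(712,478),d=(86,478)).items():
    u=[(x+.5)/5-.5+o for x,o in zip(uv,(235,155))]; print(n,ray('top0',*u,.03).round(4))
R=Ro.from_rotvec(get_state()['tool_rot']).as_matrix();print(R.round(3))
E
```

```text
FL [0.6267 0.0768 0.0811] [0.6251 0.0775 0.085 ] [0.6287 0.0773 0.085 ]
FR [ 0.6292 -0.0408  0.0801] [ 0.6272 -0.0395  0.085 ] [ 0.6315 -0.0396  0.085 ]
NL [0.5097 0.0738 0.0824] [0.5089 0.0742 0.085 ] [0.5112 0.0743 0.085 ]
NR [ 0.513  -0.0436  0.0782] [ 0.5116 -0.0428  0.085 ] [ 0.5164 -0.0407  0.085 ]
a [0.6779 0.1303 0.03  ]
b [ 0.6855 -0.2096  0.03  ]
c [ 0.4625 -0.2143  0.03  ]
d [0.4545 0.126  0.03  ]
[[ 0.29   0.957 -0.001]
 [ 0.957 -0.29  -0.002]
 [-0.002  0.    -1.   ]]
```

>>> servo_tool --plan '[[[-40,46,0,-4,0],[-80,92,0,-8,0],[-120,138,0,-12,0],[-160,184,0,-17,0],[-200,230,0,-17,0]]]' --force 40

```text
time: 0.72
tcp_pos: [0.3516, 0.3617, 0.2178]
tool_rot: [2.219, 2.224, -0.001]
force: [1.1, 0.8, 0.3]
gripper_width: 0.0
```

```bash
cat > st.py <<'E'
from h import *
s=get_state();R=Ro.from_rotvec(s['tool_rot']).as_matrix()
print(s['time'],s['tcp_pos'].round(4),s['force'].round(2),s['ft_torque'].round(3),s['gripper_width'],'\n',R.round(3))
for k,P in dict(FL=(.6267,.0768,.085),FR=(.629,-.0405,.085),NL=(.5097,.074,.085),NR=(.513,-.043,.085)).items():
    print(k,(R.T@(np.array(P)-s['tcp_pos'])*1000).round(1))
E
python3 st.py
```

```text
0.725 [0.3516 0.3617 0.2178] [1.08 0.78 0.29] [ 0.064 -0.073  0.001] 2.3841120932609315e-05 
 [[-0.002  1.    -0.   ]
 [ 1.     0.002 -0.   ]
 [-0.    -0.    -1.   ]]
FL [-285.5  274.4  132.8]
FR [-402.8  276.5  132.9]
NL [-288.   157.4  132.9]
NR [-405.   160.4  132.9]
```

>>> servo_tool --plan '[[[-52,32,0,0,0],[-104,63,0,0,0],[-156,95,0,0,0],[-208,126,20,0,0],[-259,158,50,0,0]]]'

```text
time: 1.35
tcp_pos: [0.5079, 0.1079, 0.1707]
tool_rot: [2.219, 2.222, 0.003]
force: [0.9, 0.3, 1.0]
gripper_width: -0.0003
```

>>> servo_tool --plan '[[[0,0,30,0,0],[0,0,50,0,0],[0,0,58,0,0],[0,0,58,0,0],[0,0,58,0,0]]]'

```text
time: 1.98
tcp_pos: [0.507, 0.11, 0.1135]
tool_rot: [2.218, 2.223, 0.002]
force: [-0.1, 0.3, -0.2]
gripper_width: -0.0002
```

```bash
python3 st.py; python3 -c "
from h import *
snap('wrist','w1');snap('top','t1')
i=cv2.imread('pics/t1.png')[155:265,235:395]; cv2.imwrite('pics/t1c.png',cv2.resize(i,None,fx=5,fy=5,interpolation=cv2.INTER_CUBIC))"
```

```text
1.975 [0.507  0.11   0.1135] [-0.1   0.35 -0.23] [-0.003 -0.008  0.007] -0.0001717027038377068 
 [[-0.002  1.     0.002]
 [ 1.     0.002  0.   ]
 [ 0.     0.002 -1.   ]]
FL [-33.5 119.5  28.7]
FR [-150.8  121.5   28.7]
NL [-36.    2.5  28.5]
NR [-153.     5.5   28.5]
```

View pics/w1.png

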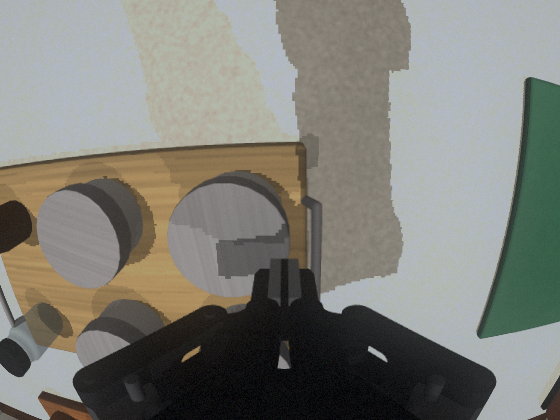

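View pics/t1c.png

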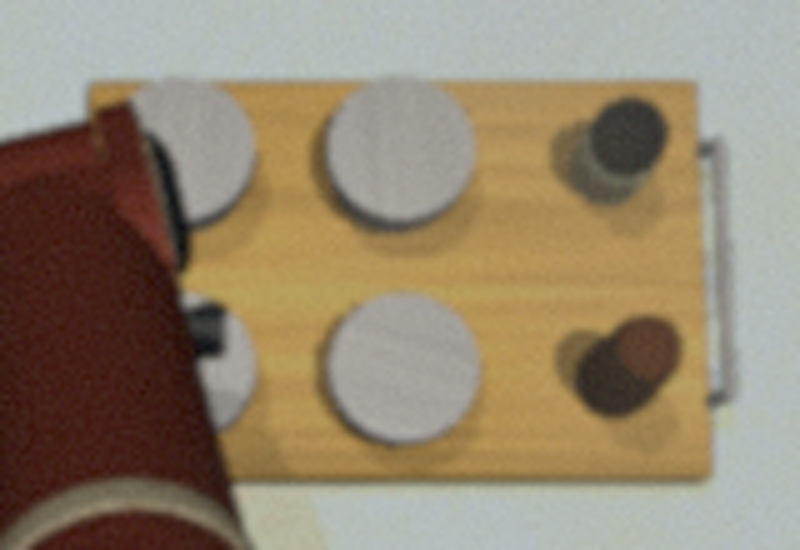

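>>> servo_tool --plan '[[[-8,2.5,6,0,0],[-8,2.5,12,0,0],[-8,2.5,13,0,0],[-8,2.5,13,0,0],[-8,2.5,13,0,0]]]'

```text
time: 2.7
tcp_pos: [0.509, 0.1018, 0.0998]
tool_rot: [2.219, 2.224, 0.0]
force: [0.2, -0.1, -0.1]
gripper_width: -0.0001
```

>>> servo_tool --plan '[[[0,0,1,0,0],[0,0,2,0,0],[0,0,2,0,0]]]'

```text
time: 3.08
tcp_pos: [0.5089, 0.1016, 0.0976]
tool_rot: [-2.219, -2.224, 0.0]
force: [0.6, -0.4, 0.0]
gripper_width: 0.0004
```

>>> servo_tool --plan '[[[0,0,1,0,0],[0,0,2,0,0],[0,0,2,0,0]]]'

```text
time: 3.45
tcp_pos: [0.5088, 0.1016, 0.0956]
tool_rot: [-2.219, -2.224, 0.0]
force: [-0.2, 0.2, 0.9]
gripper_width: -0.0
```

>>> servo_tool --plan '[[[0,0,1,0,0],[0,0,1,0,0]]]'

```text
time: 3.7
tcp_pos: [0.5089, 0.1016, 0.0946]
tool_rot: [-2.219, -2.224, 0.0]
force: [0.8, 0.9, 0.5]
gripper_width: 0.0002
```

>>> servo_tool --plan '[[[0,0,1,0,0],[0,0,1,0,0]]]'

```text
time: 3.95
tcp_pos: [0.5089, 0.1016, 0.0936]
tool_rot: [-2.219, -2.224, 0.0]
force: [0.2, -0.6, -0.7]
gripper_width: 0.0
```

>>> servo_tool --plan '[[[0,0,1,0,0],[0,0,1,0,0]]]'

```text
time: 4.2
tcp_pos: [0.5089, 0.1016, 0.0926]
tool_rot: [-2.219, -2.224, 0.0]
force: [-0.9, -0.1, -0.2]
gripper_width: -0.0003
```

>>> servo_tool --plan '[[[0,0,1,0,0],[0,0,1,0,0]]]'

```text
time: 4.45
tcp_pos: [0.5089, 0.1016, 0.0916]
tool_rot: [-2.219, -2.224, 0.0]
force: [0.6, -0.4, -0.1]
gripper_width: -0.0
```

>>> servo_tool --plan '[[[0,0,1,0,0],[0,0,1,0,0]]]'

```text
time: 4.7
tcp_pos: [0.5089, 0.1016, 0.0906]
tool_rot: [-2.219, -2.223, 0.0]
force: [0.2, 0.1, 0.3]
gripper_width: -0.0001
```

>>> servo_tool --plan '[[[0,0,1,0,0],[0,0,1,0,0]]]'

```text
time: 4.95
tcp_pos: [0.5089, 0.1016, 0.0896]
tool_rot: [-2.219, -2.223, 0.0]
force: [-0.6, 0.4, 0.2]
gripper_width: -0.0003
```

>>> servo_tool --plan '[[[0,0,1,0,0],[0,0,1,0,0]]]'

```text
time: 5.2
tcp_pos: [0.5089, 0.1016, 0.0886]
tool_rot: [-2.219, -2.224, 0.0]
force: [-0.5, 0.4, 0.0]
gripper_width: 0.0003
```

>>> servo_tool --plan '[[[0,0,1,0,0],[0,0,1,0,0]]]'

```text
time: 5.45
tcp_pos: [0.5089, 0.1016, 0.0876]
tool_rot: [-2.219, -2.224, 0.0]
force: [-0.3, 1.5, -0.3]
gripper_width: -0.0002
```

```bash
python3 -c "
from h import *
snap('wrist','w2')
i=cv2.imread('pics/w2.png')[140:310,130:350]; cv2.imwrite('pics/w2c.png',cv2.resize(i,None,fx=3,fy=3,interpolation=cv2.INTER_CUBIC))"; python3 st.py
```

```text
5.5 [0.5089 0.1016 0.0876] [ 0.51 -0.42  0.32] [-0.031 -0.024  0.026] -7.136145853648658e-05 
 [[-0.002  1.    -0.   ]
 [ 1.     0.002 -0.   ]
 [-0.    -0.    -1.   ]]
FL [-25.  117.7   2.6]
FR [-142.3  119.8    2.6]
NL [-27.6   0.7   2.7]
NR [-144.6    3.8    2.7]
```

View pics/w2c.png

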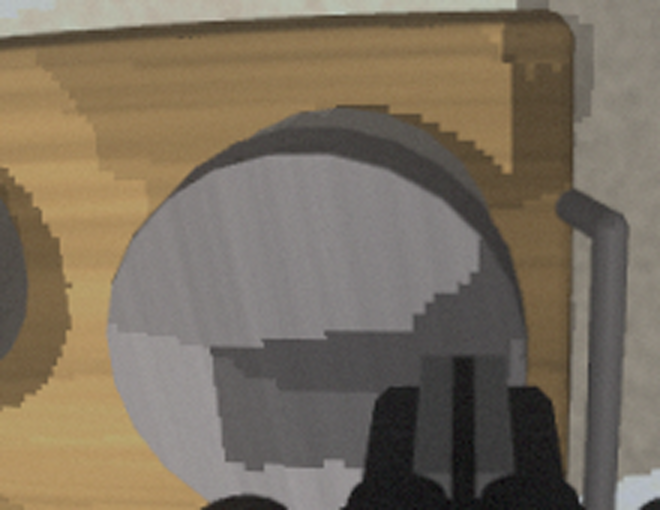

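>>> servo_tool --plan '[[[0,0,1,0,0],[0,0,1,0,0]]]'

```text
time: 5.75
tcp_pos: [0.5089, 0.1016, 0.0866]
tool_rot: [-2.219, -2.224, 0.0]
force: [-0.3, 0.2, -0.0]
gripper_width: 0.0004
```

>>> servo_tool --plan '[[[0,0,1,0,0],[0,0,1,0,0]]]'

```text
time: 6.0
tcp_pos: [0.5089, 0.1016, 0.0856]
tool_rot: [-2.219, -2.224, 0.0]
force: [1.4, -0.0, 0.6]
gripper_width: -0.0002
```

```bash
python3 -c "
from h import *
snap('wrist','w3')
i=cv2.imread('pics/w3.png')[140:310,130:350]; cv2.imwrite('pics/w3c.png',cv2.resize(i,None,fx=3,fy=3,interpolation=cv2.INTER_CUBIC))"; python3 st.py
```

```text
6.05 [0.5089 0.1016 0.0856] [-0.02 -0.96  0.12] [ 0.036 -0.036 -0.007] -7.590162325987332e-05 
 [[-0.002  1.    -0.   ]
 [ 1.     0.002 -0.   ]
 [-0.    -0.    -1.   ]]
FL [-25.  117.8   0.6]
FR [-142.3  119.8    0.6]
NL [-27.6   0.8   0.6]
NR [-144.6    3.8    0.6]
```

View pics/w3c.png

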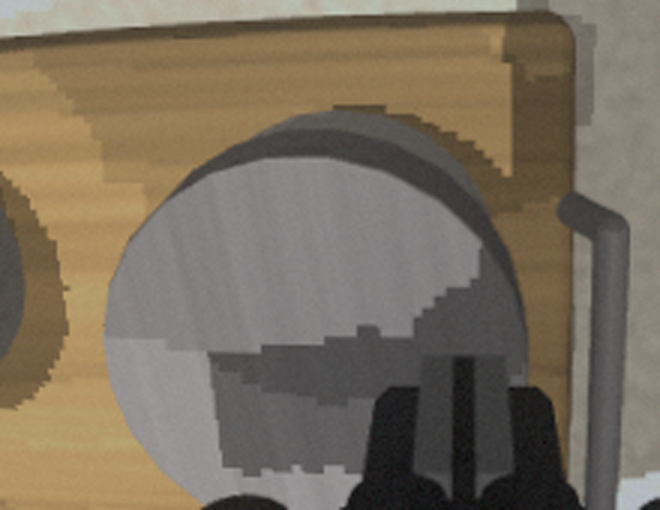

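>>> servo_tool --plan '[[[0,0,1,0,0],[0,0,1,0,0]]]'

```text
time: 6.3
tcp_pos: [0.5089, 0.1016, 0.0846]
tool_rot: [-2.219, -2.224, 0.0]
force: [-0.2, -1.0, 0.3]
gripper_width: -0.0
```

>>> servo_tool --plan '[[[0,0,1,0,0],[0,0,1,0,0]]]'

```text
time: 6.55
tcp_pos: [0.5089, 0.1016, 0.0836]
tool_rot: [-2.219, -2.224, 0.0]
force: [-0.7, -0.3, 0.4]
gripper_width: -0.0002
```

```bash
python3 -c "
from h import *
snap('scene','s4')
i=cv2.imread('pics/s4.png')[130:270,175:335]; cv2.imwrite('pics/s4c.png',cv2.resize(i,None,fx=4,fy=4,interpolation=cv2.INTER_CUBIC))"; python3 st.py
```

```text
6.6 [0.5089 0.1016 0.0836] [-0.36 -1.2  -0.08] [-0.068  0.028 -0.034] -0.00032830032433535806 
 [[-0.002  1.    -0.   ]
 [ 1.     0.002 -0.   ]
 [-0.    -0.    -1.   ]]
FL [-25.  117.7  -1.4]
FR [-142.3  119.8   -1.4]
NL [-27.6   0.7  -1.4]
NR [-144.6    3.8   -1.4]
```

View pics/s4c.png

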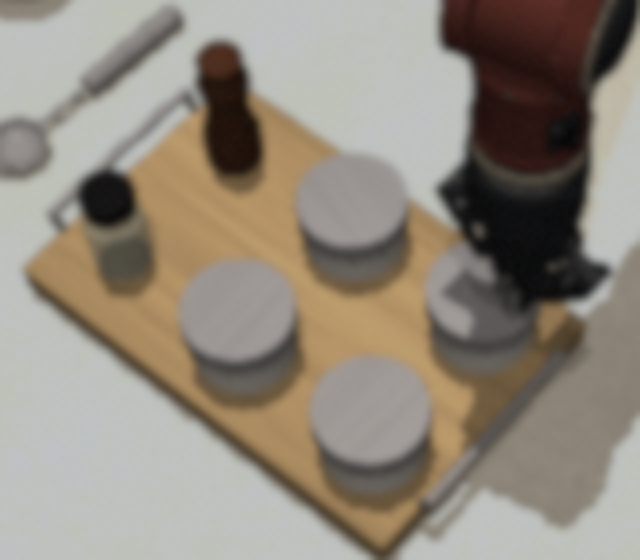

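```bash
python3 - <<'E'
from h import *
from scipy.optimize import least_squares
snap('wrist','w5')
i=cv2.imread('pics/w5.png')[140:310,130:350]; cv2.imwrite('pics/w5c.png',cv2.resize(i,None,fx=3,fy=3,interpolation=cv2.INTER_CUBIC))
for z in(.0756,.0836): print((proj('s4',(.5089,.1016,z))-[175,130])*4)
c=np.load('w3.npz');K=c['K'];print(K)
pts=np.array([(106,330),(130,238),(190,183),(255,161),(320,156),(385,176),(445,215),(490,262),(516,310),(525,350),(150,445),(125,400)])
px=(pts+.5)/3-.5+[130,140]
d=(px-K[[0,1],2])/[K[0,0],K[1,1]];r=np.linalg.norm(d,axis=1)
rays=np.c_[d*(np.sin(r)/r)[:,None],np.cos(r)]@c['R'];o=-c['R'].T@c['t'];print('cam',o)
def res(p):
    P=o+rays*((p[2]-o[2])/rays[:,2])[:,None]
    return np.hypot(P[:,0]-p[0],P[:,1]-p[1])-.04
q=least_squares(res,[.51,.074,.085]);print(q.x,(q.fun*1000).round(1))
E
```

```text
[515.3609169  316.18006059]
[515.83516374 310.24819881]
[[325.1922621    0.         284.03178829]
 [  0.         325.1922621  211.16728284]
 [  0.           0.           1.        ]]
cam [0.42943072 0.10198784 0.24095718]
[0.51255794 0.07297753 0.07760496] [ 0.3  0.7  0.3 -0.1  0.2 -0.5 -0.9 -0.4  0.4  0.8 -0.3 -0.7]
```

View pics/w5c.png

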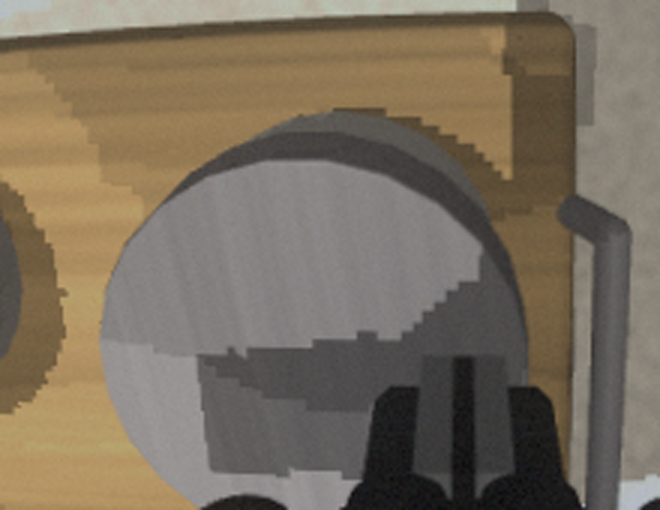

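```bash
python3 - <<'E'
from h import *
c=np.load('w5.npz');K=c['K'];o=-c['R'].T@c['t']
def ray1(px):
    d=(np.array(px)-K[[0,1],2])/K[0,0];r=np.linalg.norm(d)
    return np.r_[d*np.sin(r)/r,np.cos(r)]@c['R']
print(o)
for x in (.498,.503,.509):
    r=ray1((284.7,140+355/3)); print(x,(o+r*(x-o[0])/r[0]).round(4))
l=ray1((130+422/3,258.5));rr=ray1((130+505/3,258.5))
for z in(.0756,.08,.085): print(z,(o+l*(z-o[2])/l[2]).round(4),(o+rr*(z-o[2])/rr[2]).round(4))
i=cv2.imread('pics/w5.png')[230:330,230:340]; cv2.imwrite('pics/w5d.png',cv2.resize(i,None,fx=6,fy=6,interpolation=cv2.INTER_CUBIC))
E
```

```text
[0.42945118 0.10199193 0.23898921]
0.498 [0.498  0.1025 0.1019]
0.503 [0.503  0.1025 0.0919]
0.509 [0.509  0.1026 0.0799]
0.0756 [0.5113 0.0947 0.0756] [0.5112 0.1102 0.0756]
0.08 [0.5091 0.0949 0.08  ] [0.509 0.11  0.08 ]
0.085 [0.5066 0.0951 0.085 ] [0.5065 0.1097 0.085 ]
```

View pics/w5d.png

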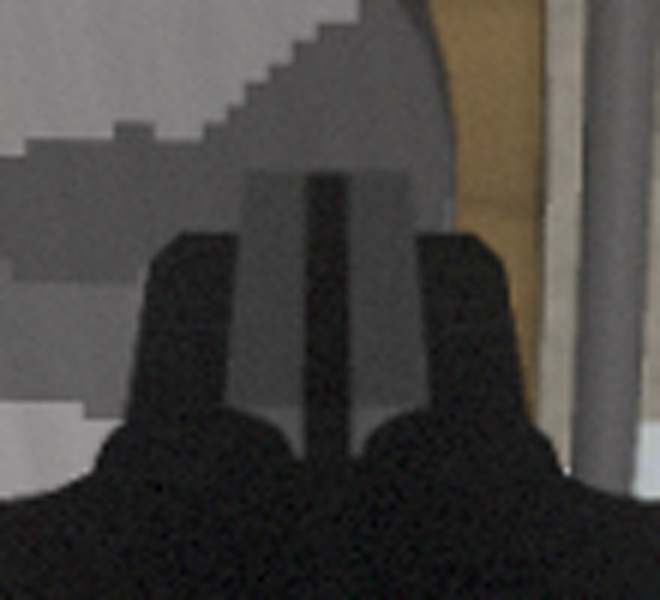

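```bash
python3 - <<'E'
from h import *
i=cv2.imread('pics/s4.png')[180:235,270:335]; cv2.imwrite('pics/s4d.png',cv2.convertScaleAbs(cv2.resize(i,None,fx=10,fy=10,interpolation=cv2.INTER_CUBIC),alpha=1.6,beta=10))
for x in(.498,.509,.520):
  for y in (.088,.1016,.115):
    print(x,y,[((proj('s4',(x,y,z))-[270,180])*10).round() for z in(.0756,.1)])
E
```

```text
0.498 0.088 [array([325., 236.]), array([329., 189.])]
0.498 0.1016 [array([364., 264.]), array([368., 218.])]
0.498 0.115 [array([402., 292.]), array([407., 246.])]
0.509 0.088 [array([299., 262.]), array([302., 216.])]
0.509 0.1016 [array([338., 291.]), array([342., 245.])]
0.509 0.115 [array([377., 319.]), array([381., 274.])]
0.52 0.088 [array([273., 289.]), array([276., 243.])]
0.52 0.1016 [array([312., 317.]), array([315., 272.])]
0.52 0.115 [array([351., 346.]), array([354., 301.])]
```

View pics/s4d.png

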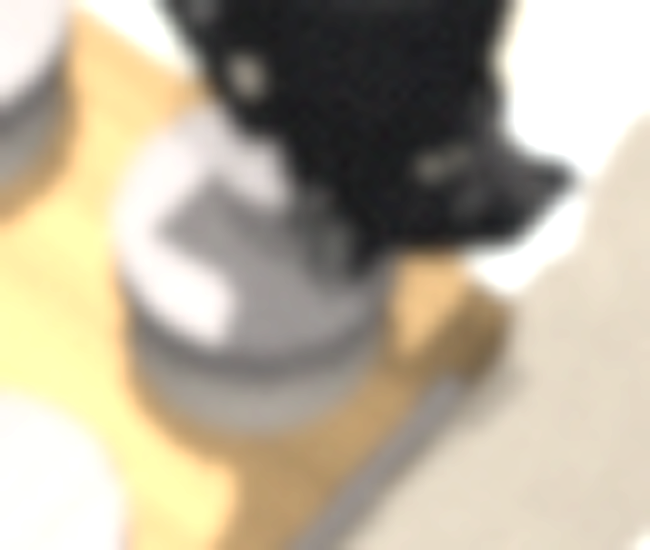

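>>> servo_tool --plan '[[[0,0,1,0,0],[0,0,2,0,0],[0,0,3,0,0]]]'

```text
time: 7.02
tcp_pos: [0.5089, 0.1016, 0.0806]
tool_rot: [-2.219, -2.224, 0.0]
force: [0.1, 0.4, 0.6]
gripper_width: 0.0
```

>>> servo_tool --plan '[[[0,0,1,0,0],[0,0,2,0,0],[0,0,3,0,0]]]'

```text
time: 7.4
tcp_pos: [0.5089, 0.1016, 0.0776]
tool_rot: [-2.219, -2.224, 0.0]
force: [0.7, 0.2, 0.1]
gripper_width: -0.0001
```

```bash
python3 - <<'E'
from h import *
snap('wrist','w6');
i=cv2.imread('pics/w6.png')[140:310,130:350]; cv2.imwrite('pics/w6c.png',cv2.resize(i,None,fx=3,fy=3,interpolation=cv2.INTER_CUBIC))
E
python3 st.py
```

```text
7.45 [0.5088 0.1016 0.0775] [0.57 0.68 0.15] [0.044 0.011 0.032] 6.032793971926056e-06 
 [[-0.002  1.    -0.   ]
 [ 1.     0.002 -0.   ]
 [-0.    -0.    -1.   ]]
FL [-25.  117.8  -7.5]
FR [-142.3  119.9   -7.5]
NL [-27.6   0.8  -7.5]
NR [-144.6    3.9   -7.5]
```

View pics/w6c.png

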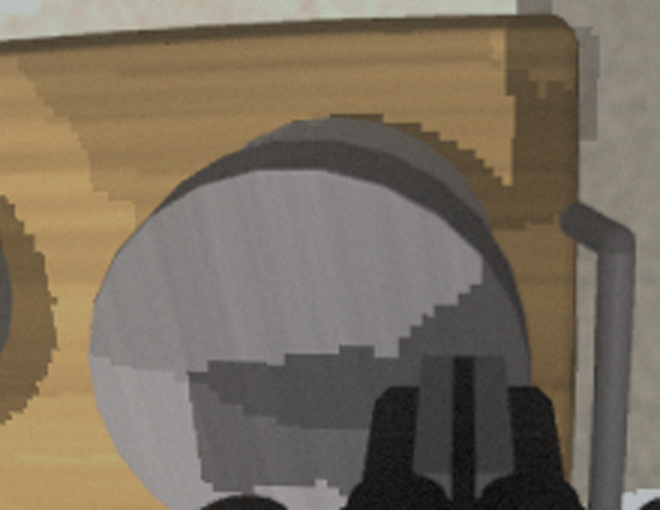

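>>> servo_tool --plan '[[[0,0,1,0,0],[0,0,2,0,0],[0,0,3,0,0]]]'

```text
time: 7.82
tcp_pos: [0.5089, 0.1016, 0.0746]
tool_rot: [-2.219, -2.224, 0.0]
force: [0.5, 0.0, -0.0]
gripper_width: -0.0001
```

>>> servo_tool --plan '[[[0,0,1,0,0],[0,0,2,0,0],[0,0,2,0,0]]]'

```text
time: 8.2
tcp_pos: [0.5089, 0.1016, 0.0726]
tool_rot: [-2.219, -2.224, 0.0]
force: [-0.1, 0.3, 0.6]
gripper_width: 0.0002
```

>>> servo_tool --plan '[[[0,0,1,0,0],[0,0,2,0,0],[0,0,2,0,0]]]'

```text
time: 8.57
tcp_pos: [0.5091, 0.1016, 0.0716]
tool_rot: [2.219, 2.223, 0.001]
force: [-1.9, 0.3, 7.5]
gripper_width: -0.0002
```

```bash
python3 - <<'E'
from h import *
snap('wrist','w7');
i=cv2.imread('pics/w7.png')[140:310,130:350]; cv2.imwrite('pics/w7c.png',cv2.resize(i,None,fx=3,fy=3,interpolation=cv2.INTER_CUBIC))
E
python3 st.py
```

```text
8.625 [0.5091 0.1016 0.0717] [-1.54 -0.35  7.58] [-0.099  0.383 -0.002] 0.0005163015084554043 
 [[-0.002  1.     0.001]
 [ 1.     0.002  0.   ]
 [ 0.     0.001 -1.   ]]
FL [-25.1 117.5 -13.3]
FR [-142.4  119.6  -13.3]
NL [-27.6   0.5 -13.3]
NR [-144.6    3.6  -13.3]
```

View pics/w7c.png

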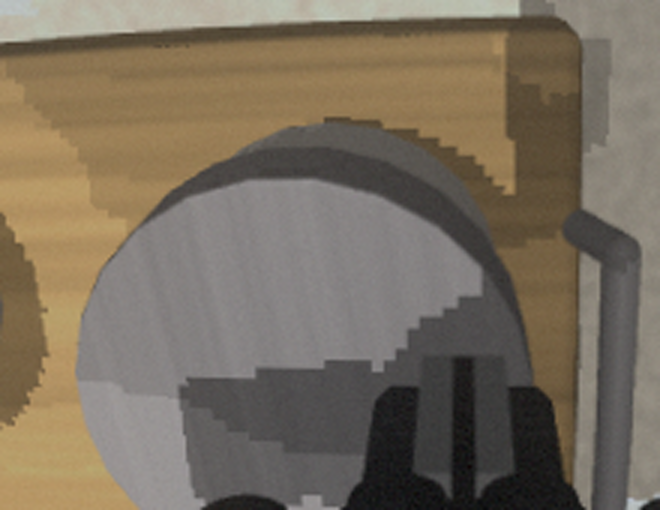

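>>> servo_tool --plan '[[[0,0,-10,0,0],[1,20,-18,0,0],[2,60,-18,0,0],[3,100,-18,0,0],[4,118,-14,0,0]]]'

```text
time: 9.25
tcp_pos: [0.6296, 0.1056, 0.0853]
tool_rot: [2.219, 2.221, 0.004]
force: [-0.1, -0.2, 0.2]
gripper_width: 0.0003
```

>>> servo_tool --plan '[[[0,0,3,0,0],[0,0,5,0,0],[0,0,6,0,0],[0,0,6,0,0]]]'

```text
time: 9.75
tcp_pos: [0.6264, 0.1059, 0.0789]
tool_rot: [-2.219, -2.224, 0.001]
force: [0.3, -0.5, 0.5]
gripper_width: -0.0004
```

>>> servo_tool --plan '[[[0,0,1,0,0],[0,0,1,0,0]]]'

```text
time: 10.0
tcp_pos: [0.6268, 0.1058, 0.0777]
tool_rot: [-2.219, -2.224, 0.0]
force: [0.4, -0.1, -0.1]
gripper_width: 0.0003
```

>>> servo_tool --plan '[[[0,0,1,0,0],[0,0,1,0,0]]]'

```text
time: 10.25
tcp_pos: [0.6269, 0.1058, 0.0766]
tool_rot: [-2.219, -2.224, 0.0]
force: [-0.5, 0.3, 0.2]
gripper_width: -0.0002
```

>>> servo_tool --plan '[[[0,0,1,0,0],[0,0,1,0,0]]]'

```text
time: 10.5
tcp_pos: [0.6269, 0.1058, 0.0755]
tool_rot: [-2.219, -2.223, 0.0]
force: [-0.5, 0.1, -0.0]
gripper_width: 0.0005
```

>>> servo_tool --plan '[[[0,0,1,0,0],[0,0,1,0,0]]]'

```text
time: 10.75
tcp_pos: [0.6269, 0.1058, 0.0745]
tool_rot: [-2.219, -2.223, 0.0]
force: [0.2, 0.8, -0.2]
gripper_width: 0.0002
```

>>> servo_tool --plan '[[[0,0,1,0,0],[0,0,1,0,0]]]'

```text
time: 11.0
tcp_pos: [0.6269, 0.1058, 0.0735]
tool_rot: [-2.219, -2.224, 0.0]
force: [0.4, -0.3, 0.4]
gripper_width: -0.0
```

>>> servo_tool --plan '[[[0,0,1,0,0],[0,0,1,0,0]]]'

```text
time: 11.25
tcp_pos: [0.627, 0.1059, 0.0727]
tool_rot: [2.219, 2.224, 0.0]
force: [0.1, -0.8, 0.2]
gripper_width: 0.0003
```

>>> servo_tool --plan '[[[0,0,1,0,0],[0,0,1,0,0]]]'

```text
time: 11.5
tcp_pos: [0.6271, 0.1058, 0.0724]
tool_rot: [2.219, 2.223, 0.001]
force: [-2.1, -0.2, 4.5]
gripper_width: -0.0001
```

```bash
python3 - <<'E'
from h import *
snap('wrist','w8');
i=cv2.imread('pics/w8.png')[140:310,130:350]; cv2.imwrite('pics/w8c.png',cv2.resize(i,None,fx=3,fy=3,interpolation=cv2.INTER_CUBIC))
E
python3 st.py
```

```text
11.55 [0.6271 0.1058 0.0724] [-1.24  0.52  5.47] [-0.094  0.292 -0.019] -0.00029751478741255565 
 [[-0.002  1.     0.   ]
 [ 1.     0.002  0.   ]
 [ 0.     0.    -1.   ]]
FL [-29.   -0.4 -12.6]
FR [-146.3    1.7  -12.6]
NL [ -31.6 -117.4  -12.7]
NR [-148.6 -114.3  -12.7]
```

View pics/w8c.png

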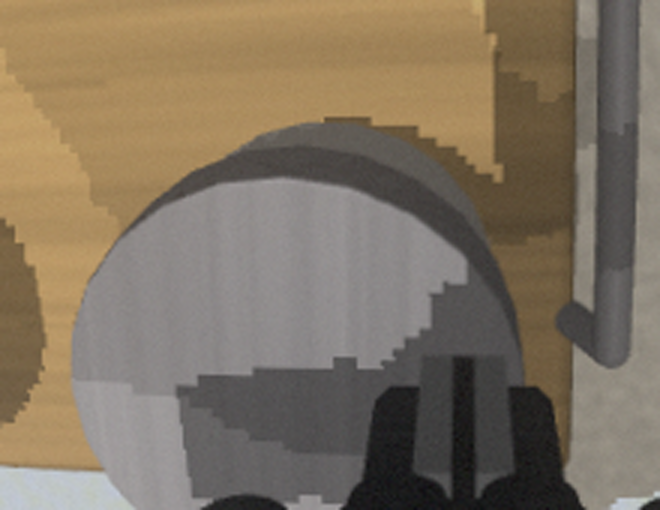

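>>> servo_tool --plan '[[[0,0,-10,0,0],[-20,1,-18,0,0],[-60,2,-18,0,0],[-100,2,-18,0,0],[-118,2,-14,0,0]]]'

```text
time: 12.18
tcp_pos: [0.6293, -0.0179, 0.0862]
tool_rot: [2.224, 2.215, -0.002]
force: [0.1, -0.2, 0.4]
gripper_width: -0.0001
```

>>> servo_tool --plan '[[[0,0,3,0,0],[0,0,5,0,0],[0,0,6,0,0],[0,0,6,0,0]]]'

```text
time: 12.68
tcp_pos: [0.6292, -0.0105, 0.0796]
tool_rot: [-2.216, -2.226, -0.001]
force: [0.4, 0.2, -0.1]
gripper_width: -0.0004
```

>>> servo_tool --plan '[[[0,0,1,0,0],[0,0,1,0,0]]]'

```text
time: 12.92
tcp_pos: [0.6292, -0.012, 0.0787]
tool_rot: [2.219, 2.224, -0.0]
force: [1.0, 0.0, 0.6]
gripper_width: 0.0
```

>>> servo_tool --plan '[[[0,0,1,0,0],[0,0,1,0,0]]]'

```text
time: 13.18
tcp_pos: [0.6291, -0.0122, 0.0776]
tool_rot: [-2.219, -2.223, 0.0]
force: [-0.2, -0.2, 0.5]
gripper_width: 0.0002
```

>>> servo_tool --plan '[[[0,0,1,0,0],[0,0,1,0,0]]]'

```text
time: 13.42
tcp_pos: [0.6291, -0.0122, 0.0766]
tool_rot: [-2.219, -2.224, 0.0]
force: [0.3, -0.0, -0.2]
gripper_width: -0.0001
```

>>> servo_tool --plan '[[[0,0,1,0,0],[0,0,1,0,0]]]'

```text
time: 13.68
tcp_pos: [0.6291, -0.0122, 0.0756]
tool_rot: [-2.219, -2.223, 0.0]
force: [0.0, -0.2, 0.2]
gripper_width: -0.0002
```

>>> servo_tool --plan '[[[0,0,1,0,0],[0,0,1,0,0]]]'

```text
time: 13.92
tcp_pos: [0.6291, -0.0122, 0.0745]
tool_rot: [-2.219, -2.223, 0.0]
force: [0.1, 0.5, -0.7]
gripper_width: -0.0001
```

>>> servo_tool --plan '[[[0,0,1,0,0],[0,0,1,0,0]]]'

```text
time: 14.18
tcp_pos: [0.6291, -0.0122, 0.0736]
tool_rot: [-2.219, -2.224, 0.0]
force: [1.2, -0.1, 0.5]
gripper_width: 0.0
```

>>> servo_tool --plan '[[[0,0,1,0,0],[0,0,1,0,0]]]'

```text
time: 14.42
tcp_pos: [0.6293, -0.0121, 0.0727]
tool_rot: [2.219, 2.224, 0.0]
force: [0.4, 0.8, 0.3]
gripper_width: 0.0003
```

```bash
python3 - <<'E'
from h import *
snap('wrist','w9');
i=cv2.imread('pics/w9.png')[140:310,130:350]; cv2.imwrite('pics/w9c.png',cv2.resize(i,None,fx=3,fy=3,interpolation=cv2.INTER_CUBIC))
E
python3 st.py
```

```text
14.475 [ 0.6293 -0.0121  0.0727] [-0.09 -0.58 -0.15] [-0.009  0.009 -0.013] 0.00011481435676755422 
 [[-0.002  1.     0.   ]
 [ 1.     0.002 -0.   ]
 [-0.     0.    -1.   ]]
FL [ 88.9  -2.4 -12.3]
FR [-28.4  -0.3 -12.3]
NL [  86.4 -119.4  -12.3]
NR [ -30.6 -116.3  -12.3]
```

View pics/w9c.png

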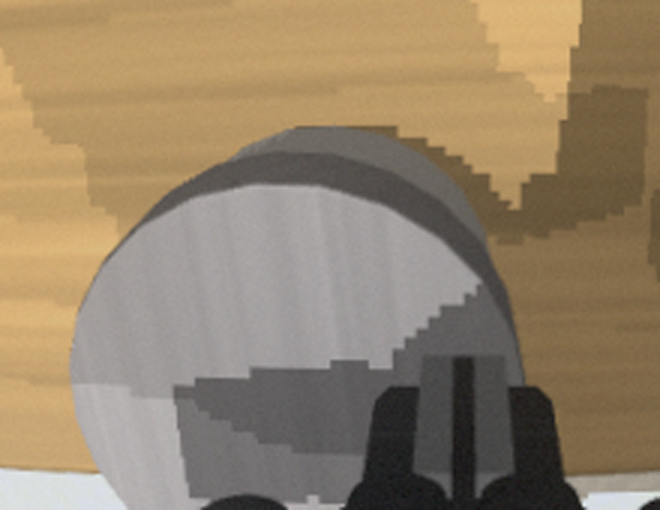

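>>> servo_tool --plan '[[[0,0,1,0,0],[0,0,1,0,0]]]'

```text
time: 14.72
tcp_pos: [0.6292, -0.0122, 0.0717]
tool_rot: [2.219, 2.223, 0.0]
force: [0.1, -0.0, 1.0]
gripper_width: 0.0002
```

>>> servo_tool --plan '[[[0,0,0,0,0],[0,0,0,0,0]]]'

```text
time: 14.98
tcp_pos: [0.6292, -0.0122, 0.0717]
tool_rot: [2.219, 2.224, -0.0]
force: [-0.8, 0.1, 1.0]
gripper_width: 0.0
```

Light force of about 1 N and still moving; continue in 1 mm steps.

>>> servo_tool --plan '[[[0,0,1,0,0],[0,0,1,0,0]]]'

```text
time: 15.22
tcp_pos: [0.6292, -0.0123, 0.0707]
tool_rot: [2.219, 2.223, -0.0]
force: [-0.3, -0.4, 1.7]
gripper_width: 0.0001
```

>>> servo_tool --plan '[[[0,0,1,0,0],[0,0,1,0,0]]]'

```text
time: 15.48
tcp_pos: [0.6292, -0.0123, 0.0699]
tool_rot: [2.219, 2.223, -0.0]
force: [-0.6, 0.1, 3.2]
gripper_width: 0.0003
```

```bash
python3 - <<'E'
from h import *
snap('wrist','w10');
i=cv2.imread('pics/w10.png')[140:310,130:350]; cv2.imwrite('pics/w10c.png',cv2.resize(i,None,fx=3,fy=3,interpolation=cv2.INTER_CUBIC))
E
python3 st.py
```

```text
15.525 [ 0.6293 -0.0123  0.0699] [0.17 0.28 2.54] [-0.075  0.083 -0.014] -3.943404569535903e-05 
 [[-0.002  1.     0.   ]
 [ 1.     0.002 -0.   ]
 [-0.     0.    -1.   ]]
FL [ 89.1  -2.4 -15.1]
FR [-28.2  -0.3 -15.1]
NL [  86.5 -119.4  -15.2]
NR [ -30.5 -116.3  -15.1]
```

View pics/w10c.png

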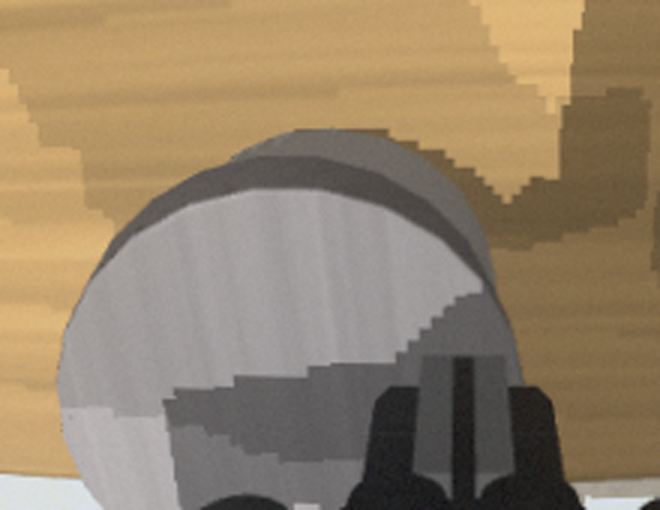

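>>> servo_tool --plan '[[[0,0,-5,0,0],[0,0,-12,0,0],[-14,0,-14,0,0],[-28.5,0,-14,0,0],[-28.5,0,-14,0,0]]]'

```text
time: 16.15
tcp_pos: [0.6288, -0.0444, 0.0834]
tool_rot: [2.224, 2.218, -0.003]
force: [0.0, 0.1, 0.6]
gripper_width: 0.0001
```

```bash
python3 - <<'E'
from h import *
snap('wrist','w11');
i=cv2.imread('pics/w11.png')[140:310,170:390]; cv2.imwrite('pics/w11c.png',cv2.resize(i,None,fx=3,fy=3,interpolation=cv2.INTER_CUBIC))
E
python3 st.py
```

```text
16.2 [ 0.6289 -0.0425  0.0834] [1.21 1.25 1.2 ] [-0.002  0.01   0.024] 2.752001585464522e-05 
 [[ 0.001  1.    -0.001]
 [ 1.    -0.001 -0.001]
 [-0.001 -0.001 -1.   ]]
FL [119.3  -2.3  -1.7]
FR [ 2.   0.1 -1.6]
NL [ 116.4 -119.3   -1.6]
NR [  -0.6 -115.9   -1.5]
```

View pics/w11c.png

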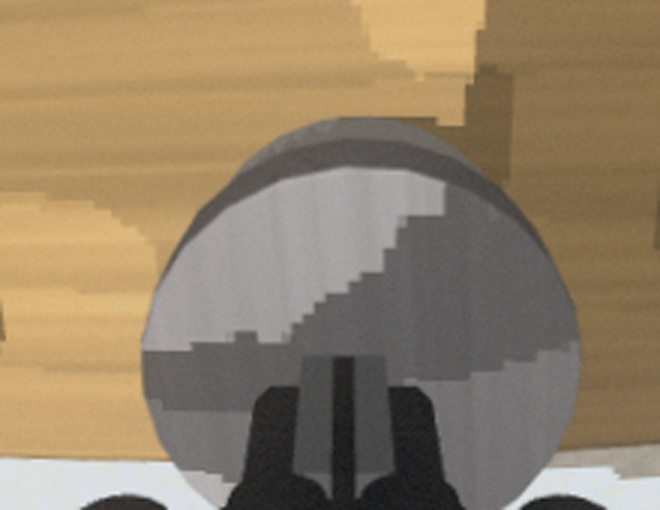

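```bash
python3 - <<'E'
from h import *
from scipy.optimize import least_squares
c=np.load('w11.npz');K=c['K']
pts=np.array([(143,360),(160,290),(200,235),(260,190),(345,168),(420,175),(480,200),(540,258),(572,310),(580,365),(572,415),(545,470),(155,420),(185,480),(515,505)])
px=(pts+.5)/3-.5+[170,140]
d=(px-K[[0,1],2])/K[0,0];r=np.linalg.norm(d,axis=1)
rays=np.c_[d*(np.sin(r)/r)[:,None],np.cos(r)]@c['R'];o=-c['R'].T@c['t']
def res(p):
    P=o+rays*((p[2]-o[2])/rays[:,2])[:,None]
    return np.hypot(P[:,0]-p[0],P[:,1]-p[1])-.04
q=least_squares(res,[.63,-.04,.085]);print(q.x,(q.fun*1000).round(1))
E
```

```text
[ 0.63300022 -0.04025801  0.08306416] [-0.  -0.  -0.1  0.5  0.5  0.2 -0.1 -0.9 -0.1 -0.2 -0.1  0.2 -0.6  0.
  0.7]
```

>>> servo_tool --plan '[[[0.5,1.5,4,0,0],[0.5,1.5,7,0,0],[0.5,1.5,8,0,0],[0.5,1.5,8,0,0]]]'

```text
time: 16.7
tcp_pos: [0.6306, -0.0399, 0.0755]
tool_rot: [-2.219, -2.224, 0.0]
force: [0.5, 0.1, -0.6]
gripper_width: -0.0
```

>>> servo_tool --plan '[[[0,0,1,0,0],[0,0,2,0,0],[0,0,2,0,0]]]'

```text
time: 17.08
tcp_pos: [0.6307, -0.0402, 0.0736]
tool_rot: [-2.219, -2.223, 0.0]
force: [-0.2, -1.0, -0.2]
gripper_width: -0.0
```

>>> servo_tool --plan '[[[0,0,1,0,0],[0,0,1,0,0]]]'

```text
time: 17.32
tcp_pos: [0.6308, -0.0402, 0.0732]
tool_rot: [2.219, 2.223, 0.0]
force: [-0.5, -0.0, 3.5]
gripper_width: 0.0003
```

Contact at about 0.0735 m TCP height, so the lid is level again. Now pressing.

>>> servo_tool --plan '[[[0,0,1,0,0],[0,0,1,0,0]]]'

```text
time: 17.58
tcp_pos: [0.6309, -0.0402, 0.0726]
tool_rot: [2.219, 2.223, 0.0]
force: [-0.8, 0.1, 5.4]
gripper_width: 0.0002
```

>>> servo_tool --plan '[[[0,0,1,0,0],[0,0,1,0,0]]]'

```text
time: 17.82
tcp_pos: [0.6309, -0.0402, 0.0717]
tool_rot: [2.219, 2.223, 0.001]
force: [-2.4, 0.3, 7.4]
gripper_width: 0.0001
```

>>> servo_tool --plan '[[[0,0,1,0,0],[0,0,1,0,0]]]'

```text
time: 18.08
tcp_pos: [0.6309, -0.0402, 0.0708]
tool_rot: [2.219, 2.223, 0.001]
force: [-2.0, -0.3, 6.3]
gripper_width: 0.0
```

>>> servo_tool --plan '[[[0,0,1,0,0],[0,0,1,0,0]]]'

```text
time: 18.32
tcp_pos: [0.6309, -0.0401, 0.0698]
tool_rot: [2.219, 2.223, 0.001]
force: [-1.8, -0.3, 5.9]
gripper_width: -0.0003
```

>>> servo_tool --plan '[[[0,0,1,0,0],[0,0,1,0,0]]]'

```text
time: 18.58
tcp_pos: [0.6309, -0.0402, 0.0688]
tool_rot: [2.219, 2.223, 0.0]
force: [-1.8, 0.2, 6.5]
gripper_width: -0.0003
```

>>> servo_tool --plan '[[[0,0,1,0,0],[0,0,1,0,0]]]'

```text
time: 18.82
tcp_pos: [0.6309, -0.0402, 0.0685]
tool_rot: [2.219, 2.223, 0.001]
force: [-3.0, 0.1, 10.1]
gripper_width: -0.0
```

>>> servo_tool --plan '[[[0,0,1,0,0],[0,0,1,0,0]]]'

```text
time: 19.08
tcp_pos: [0.6309, -0.0402, 0.0685]
tool_rot: [2.219, 2.223, 0.001]
force: [-4.9, -0.3, 15.3]
gripper_width: 0.0002
```

>>> servo_tool --plan '[[[0,0,1,0,0],[0,0,1,0,0]]]'

```text
time: 19.32
tcp_pos: [0.631, -0.0402, 0.0684]
tool_rot: [2.219, 2.223, 0.001]
force: [-6.8, -0.3, 19.0]
gripper_width: -0.0002
```

>>> servo_tool --plan '[[[0,0,0.5,0,0],[0,0,0.5,0,0],[0,0,0.5,0,0],[0,0,0.5,0,0],[0,0,0.5,0,0]]]'

```text
time: 19.95
tcp_pos: [0.631, -0.0402, 0.0683]
tool_rot: [2.219, 2.223, 0.001]
force: [-6.8, 0.6, 21.6]
gripper_width: 0.0005
```

>>> servo_tool --plan '[[[0,0,0,0,0],[0,0,0,0,0],[0,0,0,0,0],[0,0,0,0,0],[0,0,0,0,0]]]'

```text
time: 20.58
tcp_pos: [0.631, -0.0402, 0.0683]
tool_rot: [2.219, 2.223, 0.001]
force: [-7.1, 0.8, 21.5]
gripper_width: -0.0001
```

```bash
python3 - <<'E'
from h import *
snap('wrist','w12'); snap('scene','s12')
E
python3 st.py
```

```text
20.675 [ 0.631  -0.0402  0.0683] [-6.36 -0.16 20.66] [ 0.039  1.521 -0.014] 5.285561016866596e-05 
 [[-0.002  1.     0.001]
 [ 1.     0.002 -0.   ]
 [-0.     0.001 -1.   ]]
FL [117.   -4.1 -16.7]
FR [ -0.3  -2.  -16.7]
NL [ 114.4 -121.1  -16.9]
NR [  -2.6 -118.   -16.8]
```

View pics/w12.png

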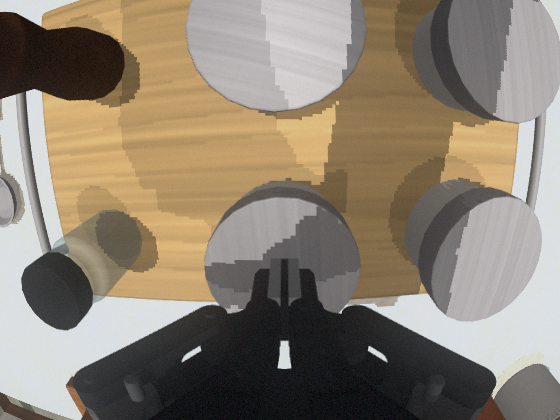

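View pics/s12.png

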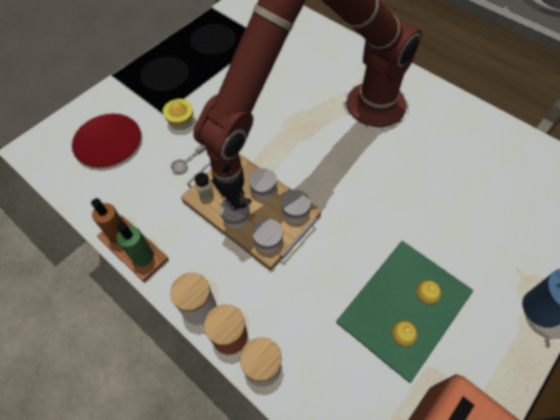

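The wrist view shows the fingers at (285,285), centred on a level lid that spans columns 205–360. In the scene view the mill, jar, other lids, lemons, juicer and spoon stand where they were. The push is steady at about 21 N, so I am handing in.

```bash
python3 -c "
from rig import finish_job; print(finish_job())"
```

```text
the job is handed in; nothing more can be done
None
```

The loose lid was the far one beside the salt jar, at about x 0.631, y −0.040. I pressed it home and handed the job in at about 21 s while still holding it down with about 21 N.

**Finding it:** I pressed three lids near their rims with the fingers shut.
- **Near-left and far-left lids:** both were firm. The force rose to 5–7.5 N with less than 1 mm of give.
- **Far-right lid (the loose one):** it gave about 3 mm under 1–3 N, and the wrist camera showed it tilting.
- **Near-right lid:** I did not press this one, because the loose lid was already found.

**Pressing it home:** After I let go, the lid met the fingers in the middle at its level height again. It then slid about 5 mm straight down at 5–7 N and stopped firmly. The height stayed at 68.3–68.5 mm while the push rose from 10 to 21 N. The last pictures show the lid level with the fingers at its centre, and nothing else visibly moved.

**Checks that disagreed:**
- **Contact height:** contact came with the TCP about 10–18 mm lower than the stated 8 mm tip offset implies. Both cameras also showed the tips that high, so I went by force.
- **Lid centre:** the cameras differed by up to about 4–6 mm in x, so I pressed midway between their values.
- **Sliding force:** the lid slid at slightly less than the stated 8 N.
- **Sideways force:** about 7 N remained along x while holding.

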